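Take the drill core back one notch on the logging feed

ROBOT

A 6-joint arm with a two-finger parallel gripper is mounted at the origin on a cart in front of the work surface, level with it; the furniture and walls round the work are solid. World frame = base frame: x ahead of the robot, y to its left, z up, the work surface at z = 0. Lengths are in m, angles in rad, forces in N, time in s.
With the tool pointing down it reaches from about 0.3 to 0.875 m from the base axis. Payload 6.4 kg.
Tool frame: the origin (TCP) lies midway between the tips of the shut fingers; the grasp point (between the pads) lies 19 mm behind it; z points along the fingers, y is the line along which they close (so a half turn about z gives the same grasp; the last joint's range is limited). The gripper opens to 85 mm and grips with 20 to 120 N. Pads are 22 mm wide; open, the fingers measure 114 mm over their backs; the gripper's body (76 mm by 85 mm) begins 54 mm behind the grasp point. The pads swing forward as they close: fully open they stand 13 mm farther back than shut.
Start: joints at [1.026, 0.181, 1.607, -0, 1.354, -0.206], TCP at [0.191, 0.542, 0.231] pointing down, gripper open.
Joint ranges: [-2.99, 2.99], [-0.89, 2.07], [0.3, 2.58], [-1.14, 4.28], [0, 2.63], [-3.12, 3.12]. Speed limits (rad/s): [2.57, 2.57, 3.01, 3.14, 3.14, 3.14].

INTERFACE

Orientations are given as a unit quaternion [x, y, z, w].
In Python, from plant import get_state, capture, calibration, job_done gives the robot as it stands.
- The arm moves only by the tool move_arm, never from a script. Its argument "moves" is a list of rows, each an object of numbers: "hand": the opening, from -1 (shut) to 1 (fully open), so that 0 is half open; "x", "y", "z": the shift along the world's x, y, z in mm; "rx", "ry", "rz": the turn, a rotation vector about the world's x, y, z in rad. A call has 1 to 8 rows; each row is the pose to reach, as a shift and turn from the pose commanded when the call began; what a row does not reach only later rows make up. A row lasts 1/10 s, in which the tool goes at most 50 mm and 8.59 degrees, less where a joint would pass 70% of its speed; a pose out of reach is approached as far as the arm can. A call with a gripper value outside its range is refused whole. The fingers move at their own pace and stop on an object; "newtons" is the grip in N (left out, the last holds). Time passes only in rows, so rows that repeat a pose let the fingers close. It gives the time, the measured TCP pose, the force, the opening and the grip force at its end, in the units of the state.
- get_state(): the state, without advancing time (a new reading comes with each control period).
- capture(name): name is "scene" or "top" or "wrist"; returns (picture, depth): 420x560x3 uint8, red, green, blue; 420x560 float32, m along the optical axis (not along the pixel's ray), 0 where there is no reading.
- calibration(name): a dict with "fx", "fy", "cx", "cy" (pixels), "rvec" (rotation vector, rad) and "tvec" (3), from world to camera coordinates, as OpenCV has them. Camera axes: x right, y down, z forward; pixel columns grow to the right and rows downward; lengths in m; the calibration is good to about 2 mm. A picture is of the moment at which its call begins: read the wrist's pose just before it. calibration takes no time and is no camera call; for the wrist camera it gives the pose at the moment of the call.
- job_done(): hands the job in; it is judged then, once.
The state is a dict: "time_s": time; "joint_positions": joint angles; "joint_velocities": joint speeds; "joint_torque": joint torques, N m; "ee_pos": TCP position; "tcp_rot": TCP orientation; "contact_force": force on the tool from outside, world axes, zero at the start; "ft_torque": the same for the moment, N m; "width": finger opening in m; "gripper_force": force on a finger pad.
Only numpy, scipy, OpenCV 4.12 (cv2) and the standard library are available. Lean on these libraries where they do the work, as an engineer would, in place of code of your own. Each camera call takes 0.05 s, during which the arm holds its last target. There are 200 camera calls.

TASK

The drill core has been fed one station too far under the reading head. With a fingertip, tip the red pawl's weighted lever over to the left so that the pawl stands clear of the ratchet wheel, push the top of the feed wheel to the left by a peg to turn it back exactly one notch, then tip the lever back so that the pawl drops fully home between the teeth. The core stays lying in its trough and is not to be touched, and the specimens and tools around the bench are left where they are.

Things in the scene. Friction and masses are not known exactly. Their poses are not given: they have to be found in the camera images.
- feed_bench: core-logging feed bench, fixed: dark blue base 146x350x20 mm. Origin on the worktop under the base (spans x -66..80, y -175..175 mm); x from the wheel side (robot side) to the back, y left along the sled's travel, z up. Behind the wheel a blue bearing plate up to 137 mm high; over the core, at x 15..85, y +45 mm, a reading head 165 mm high.
- axle (a point): centre of the feed wheel on its level axle, 85 mm up, in the upright plane of its pegs; does not turn; axes as the bench's (x along the axle). Five steel pegs 8 mm thick stick out radially in this plane, 72 degrees apart, each with a black 15 mm ball 58 mm from the axle. The ratchet wheel (10 saw teeth, 92 mm across, 12 mm thick) is 43 mm behind.
- peg (a point): centre of the black ball (15 mm) of the peg that stands nearest the top of the wheel, a little right of the top at the start; it turns with the wheel, 58 mm from the axle
- feed_wheel (a joint): angle of the feed wheel, rad; grows backward (its top moves left, the core right). Starts just below 0. One notch (tooth) back is 0.628. Stiff, about 3 N at a peg, stays where left. Pawl down: a tooth butts on it at 0, 0.628, 1.257. The pawl drops home with the wheel at, or up to 0.12 short of, these; shorter, it rides on a tooth's back; past them, on the next tooth's tip.
- sled (a joint): travel of the sled, m, geared to the wheel by rack and pinion (0.016 m per rad of the wheel); grows as the core goes back, to the right
- sled_mid (a point): a point of the sled, on the axis of its V-trough, mid-length; y along the trough, z up
- pawl (a joint): angle of the red pawl, rad: 0 = nose fully home between two teeth; 0.1 to 0.2 = standing on a tooth; 1.15 = thrown over to the left, resting on its pin. Weighted: below about 0.62 it falls back on to the wheel, above that it falls over to the left and stays. It moves with about 0.5 N at the weight.
- pawl_pivot (a point): the pawl's pivot, parallel to the axle, left of the wheel and 25 mm above its axle, in the middle plane of the pawl (43 mm behind the pegs)
- pawl_weight (a point): centre of the brass ball (20 mm) at the end of the pawl's lever, 58 mm from the pivot; moves with the pawl. Pawl home: the lever leans 30 degrees to the right of upright, over the wheel, ball 164 mm above the worktop. Thrown over: 36 degrees to the left. Nothing stands beside the ball at its height.
- core_mid (a point): middle of the drill core, a grey banded stone cylinder 47 mm across and 190 mm long, lying loose in the sled's trough along the bench's y, axis 88 mm above the worktop
- specimen_tray: low wooden tray 170x190x35 mm with four compartments, at the left, fixed; origin under its middle
- quartz_yellow: yellowish white quartz lump, 59x68x57 mm, in the specimen tray
- sulphur_bit: yellow sulphur lump, 50x59x43 mm, in the specimen tray
- feldspar_bit: pink feldspar piece, 51x57x42 mm, in the specimen tray
- olivine_lump: olive-green lump, 58x70x42 mm, in the specimen tray
- granite_cobble: speckled granite cobble, 69x104x67 mm, right of the bench
- horn_coral: pale horn coral, a cone 42 mm across and 66 mm tall, standing in front of the feed bench, right of its wheel
- streak_plate_0: pale streak plate, a tile 48x64x8 mm, lying in front of the feed bench on the right
- lens: brass-coloured folding hand lens, 27x70x10 mm, lying in front of the feed bench on the left
- slate_plate: dark slate piece, 62x82x38 mm, on the left
- dust_brush: flat dusting brush, 36x175x11 mm, on the right

How it is judged:
By the outcome, as a careful person would: the job done as asked, in the order asked, and still so for the second after the job is handed in, with the robot touching nothing.
It also fails if it takes over 64 s, if anything falls off the work surface, if the arm or the gripper's body presses on something with over 40 N, if the wrist force passes 120 N, or if a joint passes its speed limit or range.

## Working session

There is one attempt and no reset: what is moved stays moved. The work goes in short steps, Python scripts to look and compute and a tool call to move; the robot and the scene stay as the last step left them, time stands still between calls to the robot, and variables do not carry over. Pictures are saved under pics/ and viewed, at most 10 in all, crops included, and the job is handed in when it is done.

Besides the shell and the picture viewer there is one more tool, called after ">>>" by a JSON object that holds its "method" and its "body", one argument or row to a line. move_arm: Moves the arm, as the interface text tells. Its arguments: {"type":"object","properties":{"moves":{"type":"array"},"newtons":{"type":"number"}},"required":["moves"]}

```bash
mkdir -p pics
cat > h.py <<'E'
import numpy as np,cv2
from plant import *
def cam(n):
    c=calibration(n);R=cv2.Rodrigues(np.array(c['rvec'],float))[0];return c,R,np.array(c['tvec'],float).ravel()
def pts(n,depth):
    c,R,t=cam(n);v,u=np.mgrid[0:420,0:560]
    P=np.stack([(u-c['cx'])/c['fx']*depth,(v-c['cy'])/c['fy']*depth,depth],-1)
    return (P-t)@R
def ray(n,u,v):
    c,R,t=cam(n);return -R.T@t,R.T@np.array([(u-c['cx'])/c['fx'],(v-c['cy'])/c['fy'],1])
def proj(n,p):
    c,R,t=cam(n);q=R@np.array(p)+t;return c['fx']*q[0]/q[2]+c['cx'],c['fy']*q[1]/q[2]+c['cy']
E
python3 - <<'E'
from h import *
for n in('scene','top'):
    p,d=capture(n);np.save(n+'p',p);np.save(n+'d',d);cv2.imwrite(f'pics/{n}0.png',p[:,:,::-1])
    c,R,t=cam(n);print(n,-R.T@t,R[2],c['fx'])
print(get_state())
E
```

```text
scene [-0.07048698 -0.79536713  0.83687287] [ 0.48373354  0.66863977 -0.56473244] 445.61475432660944
top [0.34232103 0.035244   1.30511416] [ 1.62963865e-01  3.22670645e-05 -9.86632038e-01] 433.6059409545256
{'time_s': 0.1, 'joint_positions': array([ 1.02566949e+00,  1.81447140e-01,  1.60786847e+00,  4.39211490e-05,
        1.35381012e+00, -2.06283135e-01]), 'joint_velocities': array([ 0.00092177, -0.00109164, -0.00213722, -0.00199864,  0.00139261,
       -0.0010565 ]), 'joint_torque': array([ 1.41100107e-03, -4.45882916e+01, -3.52234447e+01, -2.52468080e-04,
        4.24101076e-03, -3.22883864e-05]), 'ee_pos': array([0.1908376 , 0.54190391, 0.23050438]), 'tcp_rot': array([ 1.68617133e-01,  9.85681325e-01, -7.05203169e-04, -3.01210778e-04]), 'contact_force': array([-0.57894206, -0.46574292,  0.30767935]), 'ft_torque': array([-0.01625791,  0.01353368,  0.03832053]), 'gripper_force': 0.0, 'width': 0.08526880883103015}
```

View pics/scene0.png

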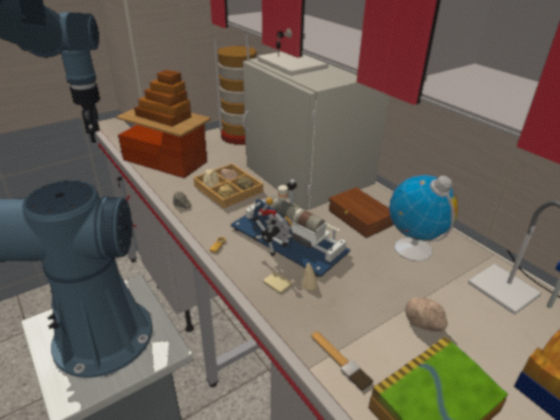

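View pics/top0.png

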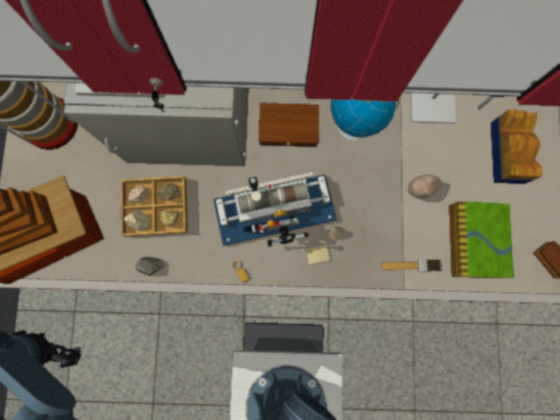

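The scene picture shows the bench around (290,235). In the top picture it is around (276,210), turned slightly, with the wheel pegs near (285,238) and the brass and red pawl near (275,217).

Run:
```python
from h import *
p=np.load('topp.npy');d=np.load('topd.npy')
P=pts('top',d)
hsv=cv2.cvtColor(p,cv2.COLOR_RGB2HSV)
m=((hsv[...,0]>98)&(hsv[...,0]<122)&(hsv[...,1]>120)&(abs(P[...,2]-.02)<.008)).astype(np.uint8)
m[:, :190]=0;m[:,350:]=0
u,v=np.nonzero(m)[::-1]
q=P[v,u][:,:2]
r=cv2.minAreaRect((q*1000).astype(np.float32));print(len(q),r,cv2.boxPoints(r))
a=p[160:260,200:350];b=np.load('scenep.npy')[170:280,220:360]
cv2.imwrite('pics/crop.png',np.vstack([cv2.resize(a,(600,300),interpolation=3)[:,:,::-1],cv2.resize(b,(600,290),interpolation=3)[:,:,::-1]]))
```

```text
1366 ((565.1467895507812, 52.00309753417969), (139.0246124267578, 340.6517639160156), 14.579813003540039) [[ 454.99707  199.34592]
 [ 540.7488  -130.33615]
 [ 675.2965   -95.33972]
 [ 589.5448   234.34235]]
```

View pics/crop.png

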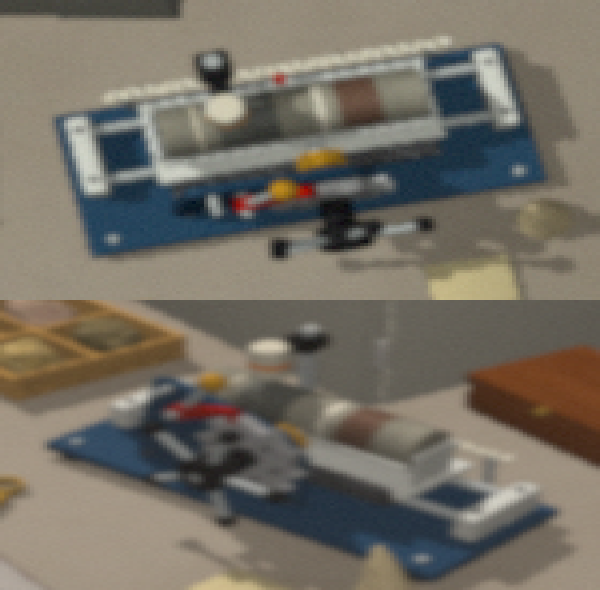

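Cropped view: brass ball at about (271,223) in the top image and (269,201) in the scene image. Black peg balls are at about (284,230), (270,242) and (307,235) in the top image.

```bash
cat >> h.py <<'E'
a=np.radians(14.58);B=np.array([[np.cos(a),-np.sin(a),0],[np.sin(a),np.cos(a),0],[0,0,1]]);O=np.array([.5584,.0502,0])
tob=lambda p:(np.array(p)-O)@B
tow=lambda b:B@np.array(b)+O
def blobs(n,p,d,f,lo=6):
    P=tob(pts(n,d));hsv=cv2.cvtColor(p,cv2.COLOR_RGB2HSV).astype(int)
    m=f(hsv)&(P[...,2]>.03)&(P[...,2]<.2)&(abs(P[...,1])<.2)&(P[...,0]>-.12)&(P[...,0]<.1)
    k,l,s,c=cv2.connectedComponentsWithStats(m.astype(np.uint8))
    for i in range(1,k):
        if s[i,4]>=lo: print(n,c[i].round(1),s[i,2:],(np.median(P[l==i],0)*1000).round(1),(P[l==i].max(0)*1000).round())
black=lambda h:(h[...,2]<45)
gold=lambda h:(h[...,0]>12)&(h[...,0]<28)&(h[...,1]>140)&(h[...,2]>90)
red=lambda h:((h[...,0]<6)|(h[...,0]>174))&(h[...,1]>170)&(h[...,2]>80)
E
python3 - <<'E'
from h import *
for n in('top','scene'):
    p=np.load(n+'p.npy');d=np.load(n+'d.npy')
    for k in(black,gold,red):print(k is black and 'black' or k is gold and 'gold' or 'red');blobs(n,p,d,k)
E
```

```text
black
top [253.9 185.6] [ 6  8 29] [ 60.2  44.3 154.6] [ 68.  52. 165.]
top [292.3 214. ] [4 3 6] [-24.  -45.8  62.1] [-22. -40.  91.]
top [256.6 226.3] [2 4 7] [-38.6  63.   91.4] [-38.  65. 114.]
top [247.8 228.5] [ 6  4 18] [-38.7  88.8  65.7] [-38.  98.  98.]
top [284.9 234.1] [ 15  17 124] [-82.5  -8.9  99.1] [-59.   5. 149.]
top [269.5 242.5] [2 4 8] [-96.   36.7 126.3] [-94.  39. 132.]
gold
top [279.3 213. ] [12  7 50] [-19.7  -7.9  98.7] [-13.   7. 107.]
top [270.3 223. ] [ 7  7 41] [-52.   23.5 169.4] [-44.  32. 178.]
red
top [275.9 223.4] [ 3  4 11] [-51.4   8.6 134.9] [-48.  12. 137.]
top [258.9 227.7] [3 4 9] [-51.2  56.2 120. ] [-46.  60. 125.]
black
scene [291.3 186.1] [ 8  5 26] [ 61.   35.7 153.1] [ 74.  45. 160.]
scene [255.  218.1] [ 5  4 12] [-98.2  33.  123.5] [-38.  99. 128.]
scene [273.  221.8] [3 3 6] [-98.8 -33.3 142. ] [-94. -29. 145.]
scene [270.2 233.8] [17 15 99] [-101.6  -20.7   94.5] [-63.   2. 104.]
scene [284.4 244.7] [4 3 9] [-97.7 -74.9  86.6] [-94. -68.  93.]
gold
scene [269.1 200.8] [ 5  6 23] [-56.5  18.7 167.2] [-50.  26. 173.]
red
scene [268.2 211.7] [12  4 29] [-54.1  25.9 126.3] [-46.  44. 134.]
```

>>> {"method": "move_arm", "body": {
  "moves": [
    {"hand":-1,"x":0,"y":0,"z":30},
    {"hand":-1,"x":30,"y":-50,"z":60,"rz":0.15},
    {"hand":-1,"x":60,"y":-100,"z":100,"rz":0.3},
    {"hand":-1,"x":90,"y":-150,"z":120,"rz":0.45},
    {"hand":-1,"x":120,"y":-200,"z":120,"rz":0.593},
    {"hand":-1,"x":140,"y":-250,"z":120,"rz":0.593},
    {"hand":-1,"x":160,"y":-300,"z":120,"rz":0.593},
    {"hand":-1,"x":180,"y":-350,"z":120,"rz":0.593}
  ]
}}

```text
schema error: expected keys hand, x, y, z, rx, ry, rz
```

>>> {"method": "move_arm", "body": {
  "moves": [
    {"hand":-1,"x":0,"y":0,"z":30,"rx":0,"ry":0,"rz":0},
    {"hand":-1,"x":30,"y":-50,"z":60,"rx":0,"ry":0,"rz":0.15},
    {"hand":-1,"x":60,"y":-100,"z":100,"rx":0,"ry":0,"rz":0.3},
    {"hand":-1,"x":90,"y":-150,"z":120,"rx":0,"ry":0,"rz":0.45},
    {"hand":-1,"x":120,"y":-200,"z":120,"rx":0,"ry":0,"rz":0.593},
    {"hand":-1,"x":140,"y":-250,"z":120,"rx":0,"ry":0,"rz":0.593},
    {"hand":-1,"x":160,"y":-300,"z":120,"rx":0,"ry":0,"rz":0.593},
    {"hand":-1,"x":180,"y":-350,"z":120,"rx":0,"ry":0,"rz":0.593}
  ]
}}

```text
time_s: 0.9
ee_pos: [0.342, 0.2589, 0.3489]
tcp_rot: [-0.127, 0.992, 0.0, 0.0]
contact_force: [1.5, 0.4, 0.5]
width: -0.0
gripper_force: 0.0
```

>>> {"method": "move_arm", "body": {
  "moves": [
    {"hand":-1,"x":10,"y":-50,"z":0,"rx":0,"ry":0,"rz":0},
    {"hand":-1,"x":20,"y":-100,"z":0,"rx":0,"ry":0,"rz":0},
    {"hand":-1,"x":30,"y":-150,"z":0,"rx":0,"ry":0,"rz":0},
    {"hand":-1,"x":30,"y":-190,"z":0,"rx":0,"ry":0,"rz":0},
    {"hand":-1,"x":30,"y":-190,"z":0,"rx":0,"ry":0,"rz":0},
    {"hand":-1,"x":30,"y":-190,"z":0,"rx":0,"ry":0,"rz":0}
  ]
}}

```text
time_s: 1.5
ee_pos: [0.3717, 0.0698, 0.3485]
tcp_rot: [-0.125, 0.992, 0.0, -0.0]
contact_force: [-0.1, 0.0, 0.5]
width: -0.0001
gripper_force: 0.0
```

Run:
```python
from h import *
s=get_state();print(s['ee_pos'],s['tcp_rot'],s['time_s'])
c,R,t=cam('wrist');print(-R.T@t,R[2],c['fx'])
p,d=capture('wrist');np.save('wp',p);np.save('wd',d);cv2.imwrite('pics/w1.png',p[:,:,::-1])
for k in(black,gold,red):print(k is black and 'black' or k is gold and 'gold' or 'red');blobs('wrist',p,d,k,40)
```

```text
[0.3717048  0.06977177 0.34854975] [-1.24934360e-01  9.92164975e-01  2.44757794e-04 -8.53587162e-05] 1.5
[0.29863731 0.05201468 0.49218009] [ 0.28835496  0.07449637 -0.95462124] 325.211903386913
black
wrist [224.  237.6] [ 27  38 657] [-87.8  -6.4  97.2] [-56.   8. 106.]
wrist [179.3 229.7] [ 9 10 66] [-94.4 -67.   90.7] [-87. -63.  93.]
wrist [256.5 239.4] [ 12  12 107] [-95.3  37.2 125.6] [-87.  44. 129.]
wrist [199.3 246.3] [ 12  12 112] [-95.  -27.  146.2] [-87. -21. 149.]
wrist [281.8 253. ] [ 49  15 293] [-39.6  70.4  42.8] [-38. 103.  74.]
wrist [180.7 264.5] [18  4 47] [-25.  -81.7  55.5] [-22. -69.  60.]
gold
wrist [235.3 287.8] [ 32  16 243] [-49.8  19.3 167.4] [  9.  29. 175.]
red
wrist [240.4 275. ] [ 20  10 155] [-50.   16.7 132.2] [-38.  29. 136.]
```

View pics/w1.png

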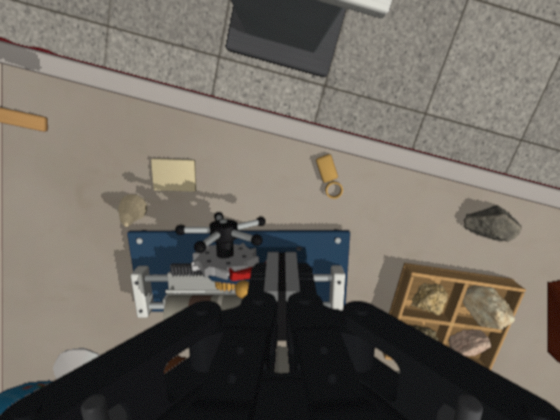

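The wrist view from above shows the peg balls at (199,246), (257,239), (179,230) and (262,222), the hub at (224,237), and the brass weight at about (242,288), partly behind the finger.

```bash
cat >> h.py <<'E'
def tri(*r):
    A=0;b=0
    for o,d in r:
        d=d/np.linalg.norm(d);M=np.eye(3)-np.outer(d,d);A=A+M;b=b+M@o
    return tob(np.linalg.solve(A,b))*1000
E
python3 - <<'E'
from h import *
print(get_state()['time_s'])
for w,s in(((199.3,246.3),(273,221.8)),((256.5,239.4),(254,218.1)),((179.3,229.7),(284.4,244.7)),((243,288),(269.1,200.8))):
    print(tri(ray('wrist',*w),ray('scene',*s)).round(1))
print(tri(ray('top',270.3,223),ray('scene',269.1,200.8)).round(1), tri(ray('top',269.5,242.5),ray('wrist',256.5,239.4)).round(1))
E
```

```text
1.55
[-92.5 -28.8 138.4]
[-94.5  38.1 120.3]
[-91.5 -69.5  81.3]
[-49.9  23.7 161.3]
[-50.9  23.3 161.7] [-98.4  37.5 133. ]
```

>>> {"method": "move_arm", "body": {
  "moves": [
    {"hand":-1,"x":40,"y":16,"z":0,"rx":0,"ry":0,"rz":0},
    {"hand":-1,"x":80,"y":16,"z":-30,"rx":0,"ry":0,"rz":0},
    {"hand":-1,"x":113,"y":16,"z":-60,"rx":0,"ry":0,"rz":0},
    {"hand":-1,"x":113,"y":16,"z":-100,"rx":0,"ry":0,"rz":0},
    {"hand":-1,"x":113,"y":16,"z":-130,"rx":0,"ry":0,"rz":0},
    {"hand":-1,"x":113,"y":16,"z":-130,"rx":0,"ry":0,"rz":0},
    {"hand":-1,"x":113,"y":16,"z":-130,"rx":0,"ry":0,"rz":0}
  ]
}}

```text
time_s: 2.25
ee_pos: [0.4845, 0.0882, 0.2191]
tcp_rot: [-0.128, 0.992, 0.0, -0.0]
contact_force: [0.3, -0.2, 0.2]
width: 0.0005
gripper_force: 0.0
```

Run:
```python
from h import *
s=get_state();print(tob(s['ee_pos'])*1000,s['tcp_rot'],s['time_s'])
p,d=capture('wrist');q,_=capture('scene')
f=np.hstack([p[150:420,80:440],cv2.resize(q[150:285,200:380],(360,270),interpolation=3)]);cv2.imwrite('pics/w2.png',f[:,:,::-1])
```

```text
[-61.94759778  55.40840783 219.08473688] [-1.28111740e-01  9.91759644e-01  1.70029154e-04 -4.02206248e-04] 2.25
```

View pics/w2.png

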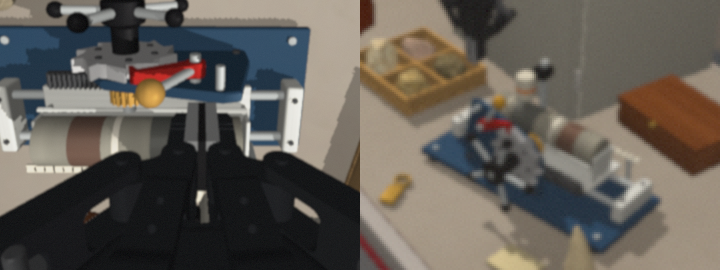

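The wrist crop shows the brass ball at crop (150,95), right of the shut fingertips at (200,135). The fingers stand left of where I meant, because shifts count from the pose actually reached.

>>> {"method": "move_arm", "body": {
  "moves": [
    {"hand":-1,"x":10,"y":-25,"z":0,"rx":0,"ry":0,"rz":0},
    {"hand":-1,"x":20,"y":-50,"z":0,"rx":0,"ry":0,"rz":0},
    {"hand":-1,"x":29,"y":-73,"z":0,"rx":0,"ry":0,"rz":0},
    {"hand":-1,"x":29,"y":-73,"z":0,"rx":0,"ry":0,"rz":0},
    {"hand":-1,"x":29,"y":-73,"z":-20,"rx":0,"ry":0,"rz":0},
    {"hand":-1,"x":29,"y":-73,"z":-45,"rx":0,"ry":0,"rz":0},
    {"hand":-1,"x":29,"y":-73,"z":-67,"rx":0,"ry":0,"rz":0},
    {"hand":-1,"x":29,"y":-73,"z":-67,"rx":0,"ry":0,"rz":0}
  ]
}}

```text
time_s: 3.15
ee_pos: [0.5122, 0.0146, 0.1504]
tcp_rot: [-0.127, 0.992, 0.001, -0.002]
contact_force: [-0.4, 0.6, 0.3]
width: -0.0005
gripper_force: 0.0
```

Run:
```python
from h import *
s=get_state();print(tob(s['ee_pos'])*1000,s['contact_force'],s['time_s'])
p,d=capture('wrist');q,_=capture('scene')
f=np.hstack([p[150:420,80:440],cv2.resize(q[150:285,200:380],(360,270),interpolation=3)]);cv2.imwrite('pics/w3.png',f[:,:,::-1])
blobs('wrist',p,d,gold,20)
```

```text
[-53.69417957 -22.76963697 150.417425  ] [-0.41629363  0.63527027  0.32403231] 3.15
wrist [378.6 286.9] [  43   44 1390] [-52.1  19.4 172.6] [ 11.  60. 200.]
wrist [316.1 280.7] [ 6  7 30] [-12.2   0.9  98.6] [ -9.   4. 180.]
```

View pics/w3.png

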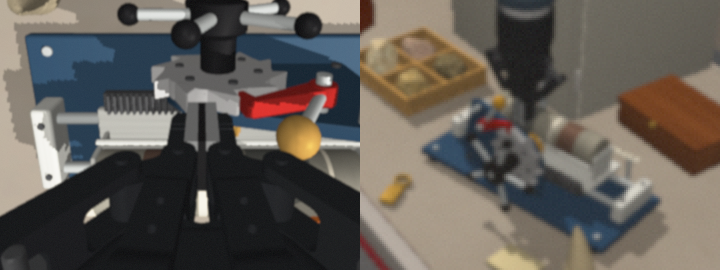

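The fingertip stands right of the brass ball, at crop (200,135) against (298,137), and in line with it. Next I push left along the bench's y.

>>> {"method": "move_arm", "body": {
  "moves": [
    {"hand":-1,"x":-4,"y":17,"z":0,"rx":0,"ry":0,"rz":0},
    {"hand":-1,"x":-7,"y":29,"z":0,"rx":0,"ry":0,"rz":0},
    {"hand":-1,"x":-10,"y":39,"z":0,"rx":0,"ry":0,"rz":0},
    {"hand":-1,"x":-13,"y":49,"z":0,"rx":0,"ry":0,"rz":0},
    {"hand":-1,"x":-15,"y":59,"z":0,"rx":0,"ry":0,"rz":0},
    {"hand":-1,"x":-18,"y":68,"z":0,"rx":0,"ry":0,"rz":0},
    {"hand":-1,"x":-18,"y":68,"z":0,"rx":0,"ry":0,"rz":0},
    {"hand":-1,"x":-18,"y":68,"z":0,"rx":0,"ry":0,"rz":0}
  ]
}}

```text
time_s: 4.05
ee_pos: [0.4983, 0.082, 0.1555]
tcp_rot: [-0.127, 0.992, -0.001, 0.003]
contact_force: [-0.0, -1.9, 16.1]
width: 0.0
gripper_force: 7.8
```

Run:
```python
from h import *
s=get_state();print(tob(s['ee_pos'])*1000,s['contact_force'],s['time_s'])
p,d=capture('wrist')
blobs('wrist',p,d,gold,20)
p,d=capture('scene');blobs('scene',p,d,gold,6)
p,d=capture('top');blobs('top',p,d,gold,6)
```

```text
[-50.1154234   45.91844764 155.52685005] [-0.03865583 -1.89881762 16.07919614] 4.05
wrist [333.2 280.3] [  41   43 1373] [-53.8  69.2 174.7] [-43.  79. 200.]
wrist [198.2 272. ] [ 45  18 469] [-15.5 -10.5  99.6] [-10.   5. 104.]
scene [255.8 192.7] [ 4  6 19] [-57.   67.5 171.2] [-52.  73. 180.]
```

>>> {"method": "move_arm", "body": {
  "moves": [
    {"hand":-1,"x":0,"y":0,"z":10,"rx":0,"ry":0,"rz":0},
    {"hand":-1,"x":0,"y":0,"z":25,"rx":0,"ry":0,"rz":0},
    {"hand":-1,"x":0,"y":0,"z":50,"rx":0,"ry":0,"rz":0},
    {"hand":-1,"x":0,"y":0,"z":60,"rx":0,"ry":0,"rz":0},
    {"hand":-1,"x":0,"y":0,"z":60,"rx":0,"ry":0,"rz":0}
  ]
}}

```text
time_s: 4.7
ee_pos: [0.4967, 0.0819, 0.2135]
tcp_rot: [-0.127, 0.992, -0.0, 0.002]
contact_force: [-0.4, 0.3, 0.4]
width: -0.0
gripper_force: 0.0
```

Run:
```python
from h import *
s=get_state();print(tob(s['ee_pos'])*1000,s['contact_force'],s['time_s'])
p,d=capture('wrist')
blobs('wrist',p,d,gold,20)
blobs('wrist',p,d,black,40)
q,d=capture('scene');blobs('scene',q,d,gold,6);blobs('scene',q,d,black,4)
f=np.hstack([p[150:420,80:440],cv2.resize(q[150:285,200:380],(360,270),interpolation=3)]);cv2.imwrite('pics/w4.png',f[:,:,::-1])
```

```text
[-51.77299387  46.21646106 213.48620195] [-0.38731328  0.33719197  0.40277369] 4.7
wrist [340.4 229.7] [ 30  29 642] [-53.7  84.3 165.7] [-43.  94. 169.]
wrist [215.2 239.5] [ 36  15 398] [-17.6  -9.8  97.9] [-12.   6. 102.]
wrist [212.2 163.3] [  45   61 1672] [-83.9  -7.5  96.5] [-57.   8. 105.]
wrist [267.  151.2] [ 20  27 337] [-95.4  37.  124.5] [-88.  42. 128.]
wrist [140.1 147.7] [ 15  16 176] [-94.8 -67.   89.7] [-88. -63.  92.]
wrist [166.2 159.3] [ 21  20 344] [-94.3 -27.2 145.2] [-87. -22. 148.]
wrist [281.6 362.1] [ 14  21 234] [ 59.7  47.9 154.4] [ 66.  52. 157.]
scene [252.7 193.1] [ 7  7 33] [-54.6  81.3 163.4] [-43.  95. 171.]
scene [291.6 186. ] [ 8  5 27] [ 60.7  34.3 154.6] [ 78.  46. 159.]
scene [255.2 218. ] [ 5  3 10] [-96.3  32.4 123.6] [-40.  97. 126.]
scene [273.2 221.6] [3 2 5] [-97.9 -35.2 145.1] [-97. -33. 146.]
scene [270.3 233.8] [17 15 95] [-101.8  -20.3   94.2] [-63.   4. 104.]
scene [284.5 244.8] [ 4  3 10] [-97.7 -74.   86.7] [-93. -69.  90.]
```

View pics/w4.png

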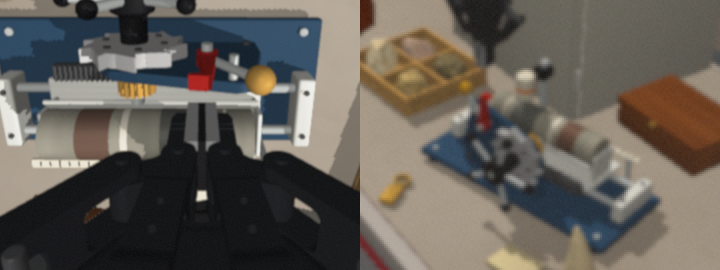

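The pawl is thrown over: the brass ball is at crop (260,80), bench y about 84, and the wheel has not moved. Now to the right of the top peg.

>>> {"method": "move_arm", "body": {
  "moves": [
    {"hand":-1,"x":-5,"y":-40,"z":0,"rx":0,"ry":0,"rz":0},
    {"hand":-1,"x":-10,"y":-80,"z":0,"rx":0,"ry":0,"rz":0},
    {"hand":-1,"x":-15,"y":-111,"z":0,"rx":0,"ry":0,"rz":0},
    {"hand":-1,"x":-15,"y":-111,"z":0,"rx":0,"ry":0,"rz":0},
    {"hand":-1,"x":-15,"y":-111,"z":0,"rx":0,"ry":0,"rz":0},
    {"hand":-1,"x":-15,"y":-111,"z":-15,"rx":0,"ry":0,"rz":0},
    {"hand":-1,"x":-15,"y":-111,"z":-30,"rx":0,"ry":0,"rz":0},
    {"hand":-1,"x":-15,"y":-111,"z":-30,"rx":0,"ry":0,"rz":0}
  ]
}}

```text
time_s: 5.6
ee_pos: [0.479, -0.0276, 0.1792]
tcp_rot: [-0.127, 0.992, 0.001, -0.002]
contact_force: [-0.4, 0.2, -0.7]
width: -0.0
gripper_force: 0.0
```

Run:
```python
from h import *
s=get_state();print(tob(s['ee_pos'])*1000,s['contact_force'],s['time_s'])
p,d=capture('wrist');np.save('wp5',p)
blobs('wrist',p,d,black,40)
cv2.imwrite('pics/w5.png',p[:,:,::-1])
```

```text
[-96.45712595 -55.32435813 179.18570611] [-0.42690478  0.18497333 -0.6961089 ] 5.6
wrist [306.9 193.8] [12 13 71] [-95.3 -31.9  36.9] [-87. -25.  39.]
wrist [388.1 200.7] [13 14 97] [-95.4  35.9  59.7] [-88.  40.  62.]
wrist [335.2 228.7] [  52   67 2236] [-93.4 -14.6 101. ] [-55.   7. 151.]
wrist [261.5 213.5] [ 16  18 226] [-94.  -69.3  92.2] [-86. -64.  95.]
wrist [416.1 229.7] [ 22  22 373] [-94.3  32.8 126.9] [-86.  40. 130.]
wrist [281.5 259.6] [ 6 15 85] [-105.9  -55.   194. ] [-105.  -54.  200.]
wrist [253.6 270. ] [ 33  13 216] [-101.6  -66.2  192.7] [-24. -62. 200.]
wrist [305.2 269. ] [ 20  14 164] [-101.8  -44.5  194.7] [-57. -28. 200.]
wrist [413.4 280.1] [ 9 27 45] [-38.5  49.8  93.5] [-38.  64. 113.]
```

View pics/w5.png

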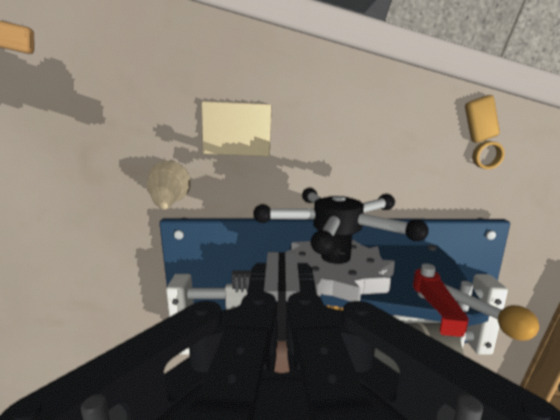

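All five balls are visible: top (322,242), left (416,230), right (262,213), and the lower two at (307,194) and (388,201). The pawl lies over to the left. I'll fit the wheel angle from the ball centres.

```bash
cat >> h.py <<'E'
from scipy.optimize import least_squares
def model(q,c):
    C,R,t=c;out=[]
    for k in range(5):
        f=q[0]+k*2*np.pi/5
        w=tow(np.array([q[2],q[1]+.058*np.sin(f),.085+.058*np.cos(f)]));v=R@w+t
        out.append([C['fx']*v[0]/v[2]+C['cx']+q[3],C['fy']*v[1]/v[2]+C['cy']+q[4]])
    return np.array(out)
def wheel(obs,q0=(-.3,-.012,-.094),c=None):
    # obs: {k: (u,v)}, k counted leftward from the top peg
    c=c or cam('wrist');ks=list(obs);O_=np.array([obs[k] for k in ks])
    def res(q): return np.r_[(model(q,c)[ks]-O_).ravel(),(q[1]-q0[1])/.003,(q[2]-q0[2])/.003,q[3]/3,q[4]/3]
    r=least_squares(res,list(q0)+[0,0],x_scale=[.1,.01,.01,1,1]);return r.x.round(4),np.abs((model(r.x,c)[ks]-O_)).max().round(2)
E
python3 - <<'E'
from h import *
q=np.load('wp5.npy')
print(wheel({0:(322,242.5),1:(416.1,229.7),2:(388.1,200.7),3:(309.5,194.5),4:(261.5,213.5)}))
print(wheel({1:(416.1,229.7),2:(388.1,200.7),4:(261.5,213.5)}))
print(get_state()['ee_pos'])
E
```

```text
(array([-0.3332, -0.0112, -0.0919,  0.6092,  0.5834]), np.float64(1.92))
(array([-0.3438, -0.0113, -0.0932,  0.7079,  1.8435]), np.float64(1.78))
[ 0.47972804 -0.0279525   0.18042224]
```

>>> {"method": "move_arm", "body": {
  "moves": [
    {"hand":-1,"x":2,"y":-1,"z":-20,"rx":0,"ry":0,"rz":0},
    {"hand":-1,"x":2,"y":-1,"z":-40,"rx":0,"ry":0,"rz":0},
    {"hand":-1,"x":2,"y":-1,"z":-47,"rx":0,"ry":0,"rz":0},
    {"hand":-1,"x":-1,"y":9,"z":-47,"rx":0,"ry":0,"rz":0},
    {"hand":-1,"x":-3,"y":18,"z":-47,"rx":0,"ry":0,"rz":0},
    {"hand":-1,"x":-4,"y":24,"z":-47,"rx":0,"ry":0,"rz":0},
    {"hand":-1,"x":-6,"y":30,"z":-47,"rx":0,"ry":0,"rz":0},
    {"hand":-1,"x":-6,"y":30,"z":-47,"rx":0,"ry":0,"rz":0}
  ]
}}

```text
time_s: 6.45
ee_pos: [0.4765, 0.0012, 0.1374]
tcp_rot: [-0.127, 0.992, -0.001, 0.002]
contact_force: [0.5, -1.4, 2.5]
width: 0.0001
gripper_force: 1.2
```

Run:
```python
from h import *
s=get_state();print(tob(s['ee_pos'])*1000,s['contact_force'],s['time_s'])
p,d=capture('wrist');np.save('wp6',p)
blobs('wrist',p,d,black,40)
cv2.imwrite('pics/w6.png',p[:,:,::-1])
```

```text
[-91.63028838 -26.8029835  137.37142214] [ 0.46553049 -1.42620387  2.45346985] 6.45
wrist [250.6 204.5] [ 16  17 145] [-96.3 -49.6  46.8] [-88. -42.  49.]
wrist [342.5 201.3] [15 16 90] [-97.6  21.   41.7] [-89.  25.  44.]
wrist [287.3 310.6] [  279   182 14340] [-99.4 -20.8 190.1] [  9.  46. 200.]
wrist [401.2 235. ] [ 22  23 400] [-95.5  43.4 105.2] [-87.  50. 108.]
wrist [213.7 239.2] [ 24  24 487] [-95.7 -63.8 112.5] [-87. -58. 116.]
wrist [208.7 290.7] [ 52   6 214] [-25.6 -83.7  53.2] [-24. -64.  59.]
```

View pics/w6.png

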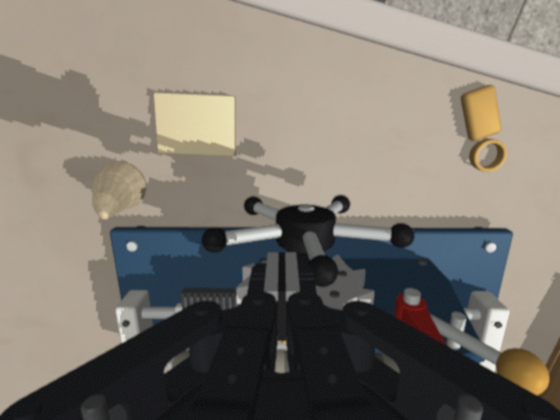

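The fingertip is now against the top ball at (322,271). The left and right balls at (401,235) and (214,239) are nearly level, so the wheel is part way round.

Run:
```python
from h import *
o={0:(323,271),1:(401.2,235),2:(342,203),3:(251.5,205),4:(213.7,239.2)}
print(wheel(o,(0,-.012,-.094)));o.pop(0);print(wheel(o,(0,-.012,-.094)))
c=cam('wrist');r=wheel(o,(0,-.012,-.094))[0];print(model(r,c).round(1))
```

```text
(array([ 0.0712, -0.0108, -0.0927,  0.1804, -0.3361]), np.float64(1.82))
(array([ 0.0624, -0.0111, -0.0936,  0.2738,  0.635 ]), np.float64(1.8))
[[320.7 269.3]
 [400.4 234.5]
 [340.5 203.7]
 [253.3 205.1]
 [214.3 238.6]]
```

>>> {"method": "move_arm", "body": {
  "moves": [
    {"hand":-1,"x":-1,"y":4,"z":0,"rx":0,"ry":0,"rz":0},
    {"hand":-1,"x":-2,"y":7,"z":0,"rx":0,"ry":0,"rz":0},
    {"hand":-1,"x":-3,"y":9,"z":0,"rx":0,"ry":0,"rz":0},
    {"hand":-1,"x":-3,"y":9,"z":0,"rx":0,"ry":0,"rz":0},
    {"hand":-1,"x":-3,"y":9,"z":0,"rx":0,"ry":0,"rz":0}
  ]
}}

```text
time_s: 7.0
ee_pos: [0.4712, 0.0098, 0.1344]
tcp_rot: [-0.127, 0.992, 0.0, -0.001]
contact_force: [0.9, -0.8, 3.1]
width: -0.0002
gripper_force: 1.0
```

Run:
```python
from h import *
s=get_state();print(tob(s['ee_pos'])*1000,s['contact_force'],s['time_s'])
c=cam('wrist')
p,d=capture('wrist');np.save('wp7',p)
blobs('wrist',p,d,black,40)
# ball centroids via dark blobs nearest predictions
P=tob(pts('wrist',d));hsv=cv2.cvtColor(p,cv2.COLOR_RGB2HSV)
q,dd=capture('scene');blobs('scene',q,dd,black,4)
cv2.imwrite('pics/w7.png',p[150:350,150:450,::-1])
```

```text
[-94.51471471 -17.1300709  134.39974934] [ 0.86019934 -0.75201583  3.05531884] 7.0
wrist [317.2 204.5] [16 15 84] [-97.4  12.3  37. ] [-89.  16.  39.]
wrist [226.4 213.2] [ 16  18 171] [-95.9 -56.1  54.5] [-88. -50.  57.]
wrist [282.6 315.9] [  302   184 15694] [-101.6  -14.7  188.7] [-19.  51. 200.]
wrist [383.9 234.9] [ 21  21 337] [-95.5  45.6  95.4] [-88.  53.  99.]
wrist [200.2 253.5] [ 26  26 540] [-95.6 -58.7 122.1] [-87. -53. 125.]
scene [291.4 186.3] [ 8  4 25] [ 61.4  35.3 153.2] [ 75.  47. 158.]
scene [269.4 208.1] [ 25  23 143] [-104.6  -27.9  188.2] [-85.  22. 200.]
scene [269.6 233.5] [17 16 81] [-102.1  -18.4   95. ] [-62.   3. 105.]
scene [281.5 233.5] [2 2 4] [-99.9 -63.  120. ] [-96. -62. 121.]
scene [280.8 252.2] [3 3 6] [-96.5 -60.3  52.9] [-95. -59.  55.]
```

Run:
```python
from h import *
for o in({1:(383.9,234.9),2:(317,206),3:(226.4,213.5),4:(200.2,253.5)},{1:(383.9,234.9),3:(226.4,213.5),4:(200.2,253.5)},{1:(383.9,234.9),4:(200.2,253.5)}):print(wheel(o,(.25,-.011,-.093)))
# earlier, same pairs
print(wheel({1:(401.2,235),4:(213.7,239.2)},(0,-.011,-.093)))
# depth-based angle of line between left and right balls (k=1,k=4): (y,z)
for l,r in(((32.8,126.9),(-69.3,92.2)),((37,124.5),(-67,89.7)),((43.4,105.2),(-63.8,112.5)),((45.6,95.4),(-58.7,122.1))):
    print(np.arctan2(-(l[1]-r[1]),l[0]-r[0]).round(3))
```

```text
(array([ 0.2432, -0.0111, -0.0932,  0.2289,  0.4156]), np.float64(2.49))
(array([ 0.2519, -0.0106, -0.0937, -0.9532,  1.4156]), np.float64(2.01))
(array([ 0.2316, -0.0112, -0.093 ,  0.8193,  0.7244]), np.float64(0.84))
(array([ 6.1500e-02, -3.7000e-03, -9.5400e-02,  4.1048e+00, -2.1684e+00]), np.float64(0.69))
-0.328
-0.323
0.068
0.251
```

The wheel has turned about 0.577 rad by two measures, so it is at roughly 0.56, the middle of the pawl's window. I back off, rise, and go round to the left of the weight.

>>> {"method": "move_arm", "body": {
  "moves": [
    {"hand":-1,"x":2,"y":-8,"z":0,"rx":0,"ry":0,"rz":0},
    {"hand":-1,"x":2,"y":-8,"z":0,"rx":0,"ry":0,"rz":0},
    {"hand":-1,"x":2,"y":-8,"z":30,"rx":0,"ry":0,"rz":0},
    {"hand":-1,"x":2,"y":-8,"z":60,"rx":0,"ry":0,"rz":0},
    {"hand":-1,"x":2,"y":-8,"z":85,"rx":0,"ry":0,"rz":0},
    {"hand":-1,"x":4,"y":30,"z":85,"rx":0,"ry":0,"rz":0},
    {"hand":-1,"x":5,"y":70,"z":85,"rx":0,"ry":0,"rz":0},
    {"hand":-1,"x":6,"y":110,"z":85,"rx":0,"ry":0,"rz":0}
  ]
}}

```text
time_s: 7.9
ee_pos: [0.4775, 0.1205, 0.2197]
tcp_rot: [-0.126, 0.992, 0.0, -0.0]
contact_force: [-0.0, -0.0, -0.7]
width: -0.0001
gripper_force: 0.0
```

Run:
```python
from h import *
s=get_state();e=tob(s['ee_pos'])*1000;print(s['ee_pos'],e,s['contact_force'],s['time_s'])
p,d=capture('wrist');blobs('wrist',p,d,black,40);blobs('wrist',p,d,gold,40)
print('target',tow([-.053,.118,.149])*1000)
```

```text
[0.47745373 0.12047334 0.21966251] [-60.64954943  88.3870694  219.6625127 ] [-3.99720073e-05 -2.30566319e-03 -6.85701082e-01] 7.9
wrist [164.5 171.6] [  47   59 1899] [-89.2   4.2  97.9] [-55.  16. 150.]
wrist [205.8 148.3] [ 9  8 45] [-94.7  20.3  37.2] [-91.  23.  40.]
wrist [127.6 150.2] [11 10 58] [-95.  -49.6  54.9] [-90. -45.  56.]
wrist [230.9 159.2] [ 15  15 175] [-93.1  53.6  95.4] [-87.  59.  98.]
wrist [ 85.1 165. ] [ 19  18 268] [-92.6 -51.4 121.6] [-85. -47. 124.]
wrist [268.6 210.3] [ 53  26 386] [-38.5  83.1  59.8] [-38. 107. 108.]
wrist [211.8 225.1] [ 28  21 163] [-38.2  36.9 104.8] [-38.  52. 160.]
wrist [ 99.6 221.3] [25  4 54] [-23.8 -87.3  55.4] [-23. -76.  59.]
wrist [275.2 238.6] [ 28  26 571] [-52.4  90.8 166.9] [-42. 100. 171.]
wrist [170.4 247.3] [ 37  14 348] [-14.9  -2.4  99.4] [ -9.  12. 104.]
target [477.40243094 151.05828576 149.        ]
```

>>> {"method": "move_arm", "body": {
  "moves": [
    {"hand":-1,"x":0,"y":20,"z":0,"rx":0,"ry":0,"rz":0},
    {"hand":-1,"x":0,"y":34,"z":0,"rx":0,"ry":0,"rz":0},
    {"hand":-1,"x":0,"y":34,"z":0,"rx":0,"ry":0,"rz":0},
    {"hand":-1,"x":0,"y":34,"z":0,"rx":0,"ry":0,"rz":0},
    {"hand":-1,"x":0,"y":34,"z":-20,"rx":0,"ry":0,"rz":0},
    {"hand":-1,"x":0,"y":34,"z":-45,"rx":0,"ry":0,"rz":0},
    {"hand":-1,"x":0,"y":34,"z":-70,"rx":0,"ry":0,"rz":0},
    {"hand":-1,"x":0,"y":34,"z":-70,"rx":0,"ry":0,"rz":0}
  ]
}}

```text
time_s: 8.75
ee_pos: [0.4751, 0.1522, 0.1464]
tcp_rot: [-0.126, 0.992, 0.0, -0.004]
contact_force: [-0.4, -0.8, 0.2]
width: -0.0001
gripper_force: 0.0
```

Run:
```python
from h import *
s=get_state();e=tob(s['ee_pos'])*1000;print(e,s['contact_force'],s['time_s'])
p,d=capture('wrist');blobs('wrist',p,d,gold,40)
```

```text
[-54.89411542 119.69523334 146.42255678] [-0.42480548 -0.82736267  0.22191235] 8.75
wrist [202.4 288.1] [  43   37 1135] [-53.6  86.7 168.3] [-43. 100. 198.]
wrist [ 80.5 288.8] [ 29  15 296] [-13.6 -12.3 103.2] [ -9.  -2. 106.]
```

>>> {"method": "move_arm", "body": {
  "moves": [
    {"hand":-1,"x":3,"y":-10,"z":0,"rx":0,"ry":0,"rz":0},
    {"hand":-1,"x":5,"y":-19,"z":0,"rx":0,"ry":0,"rz":0},
    {"hand":-1,"x":7,"y":-28,"z":0,"rx":0,"ry":0,"rz":0},
    {"hand":-1,"x":10,"y":-37,"z":0,"rx":0,"ry":0,"rz":0},
    {"hand":-1,"x":12,"y":-46,"z":0,"rx":0,"ry":0,"rz":0},
    {"hand":-1,"x":14,"y":-54,"z":0,"rx":0,"ry":0,"rz":0},
    {"hand":-1,"x":14,"y":-54,"z":0,"rx":0,"ry":0,"rz":0},
    {"hand":-1,"x":14,"y":-54,"z":0,"rx":0,"ry":0,"rz":0}
  ]
}}

```text
time_s: 9.6
ee_pos: [0.4916, 0.099, 0.1495]
tcp_rot: [-0.126, 0.992, 0.0, -0.0]
contact_force: [-0.0, 0.3, 0.4]
width: -0.0001
gripper_force: 0.0
```

Run:
```python
from h import *
s=get_state();e=tob(s['ee_pos'])*1000;print(e,s['contact_force'],s['time_s'])
p,d=capture('wrist');blobs('wrist',p,d,gold,40)
p,d=capture('scene');blobs('scene',p,d,gold,6)
```

```text
[-52.32015669  64.02566449 149.49007146] [-0.03588464  0.34320831  0.42896541] 9.6
wrist [183.6 285.5] [  58   44 1615] [-53.2  24.  169.8] [ 17.  39. 199.]
scene [269.3 200.9] [ 5  5 20] [-56.9  17.7 166.9] [-50.  24. 172.]
scene [287.8 219.5] [4 6 6] [-16.5 -16.8  98.3] [-11. -10. 104.]
```

The pawl has dropped, and the weight pixel in the scene view matches its start, (269.3,200.9) against (269.1,200.8). I retract straight up and check.

>>> {"method": "move_arm", "body": {
  "moves": [
    {"hand":-1,"x":0,"y":5,"z":20,"rx":0,"ry":0,"rz":0},
    {"hand":-1,"x":0,"y":10,"z":50,"rx":0,"ry":0,"rz":0},
    {"hand":-1,"x":-20,"y":10,"z":90,"rx":0,"ry":0,"rz":0},
    {"hand":-1,"x":-60,"y":0,"z":110,"rx":0,"ry":0,"rz":0},
    {"hand":-1,"x":-100,"y":-10,"z":110,"rx":0,"ry":0,"rz":0},
    {"hand":-1,"x":-120,"y":-20,"z":110,"rx":0,"ry":0,"rz":0},
    {"hand":-1,"x":-120,"y":-20,"z":110,"rx":0,"ry":0,"rz":0},
    {"hand":-1,"x":-120,"y":-20,"z":110,"rx":0,"ry":0,"rz":0}
  ]
}}

```text
time_s: 10.5
ee_pos: [0.3719, 0.0797, 0.26]
tcp_rot: [-0.127, 0.992, -0.0, 0.001]
contact_force: [0.7, 0.2, 0.5]
width: 0.0
gripper_force: 0.0
```

Run:
```python
from h import *
s=get_state();e=tob(s['ee_pos'])*1000;print(e,s['contact_force'],s['time_s'])
p,d=capture('wrist');blobs('wrist',p,d,gold,20);blobs('wrist',p,d,black,40);blobs('wrist',p,d,red,20)
q,dd=capture('scene');blobs('scene',q,dd,gold,6);blobs('scene',q,dd,red,6)
t,dt=capture('top');blobs('top',t,dt,gold,6);blobs('top',t,dt,red,6)
w=cv2.resize(p[200:320,150:330],(540,360),interpolation=3)
b=cv2.resize(np.load('wp.npy')[200:300,150:300],(300,200),interpolation=3)
z=np.zeros((360,250,3),np.uint8);z[:160]=cv2.resize(q[180:260,230:355],(250,160),interpolation=3);z[170:330]=cv2.resize(t[170:250,210:335],(250,160),interpolation=3)
cv2.imwrite('pics/w8.png',np.hstack([w,z])[:,:,::-1])
```

```text
[-173.08705859   75.50451825  260.00024469] [0.70874008 0.22845915 0.53481826] 10.5
wrist [168.6 241.8] [10 10 57] [-97.2 -55.1  54.2] [-90. -49.  57.]
wrist [200.7 265.8] [  37   49 1095] [-96.7  -1.6  99.8] [-56.  11. 151.]
wrist [254.1 257.9] [ 13  12 124] [-95.9  47.8  95. ] [-88.  54.  98.]
wrist [142.5 270.7] [ 15  14 165] [-95.3 -57.7 121.9] [-86. -53. 125.]
wrist [243.6 281.7] [ 18  21 124] [-39.3  31.3  44.1] [-39.  36.  77.]
wrist [145.8 295.5] [ 30   8 140] [-25.1 -89.7  55.2] [-21. -72.  61.]
scene [269.2 200.7] [ 5  6 22] [-54.9  18.4 167.2] [-49.  24. 171.]
scene [287.8 219.5] [4 6 6] [-15.7 -19.  100.5] [-13.  -8. 102.]
scene [268.4 211.7] [12  4 31] [-55.7  24.1 126.7] [-45.  43. 137.]
top [279.5 213. ] [12  7 50] [-19.9  -8.7  97.8] [-14.   7. 105.]
top [270.3 223. ] [ 7  7 41] [-52.8  23.4 170. ] [-43.  32. 175.]
top [275.9 223.2] [ 3  4 10] [-50.5   8.1 133.3] [-47.  12. 138.]
top [259.  227.7] [3 3 7] [-51.   56.2 118.4] [-48.  59. 122.]
```

View pics/w8.png

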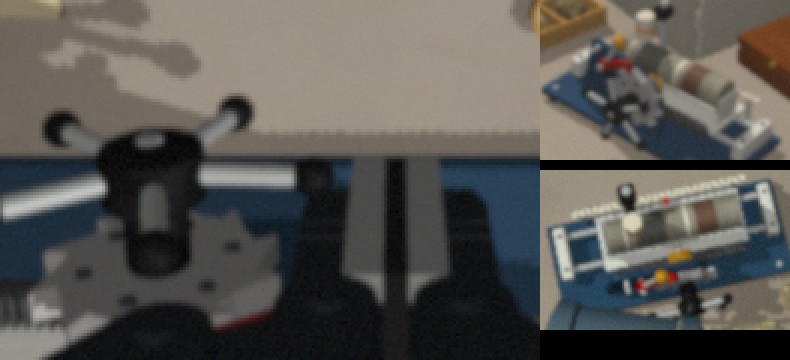

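Weight and pawl pixels match the start in both fixed views (weight at (270,223) in top and (269,201) in scene), so the pawl is home. The wheel still holds at about one notch back, and the arm is clear.

```bash
python3 -c "
from plant import *
print(job_done())"
```

```text
the job is handed in; nothing more can be done
None
```

The job is handed in: pawl thrown clear, wheel turned back about 0.58 rad (within the pawl's one-notch window), pawl dropped home (weight and pawl back at their starting pixels in both fixed views), and the arm was clear of the bench at about 10.5 s.

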